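# Consolidate the eggs and stack the empty racks

## Task

Put all the eggs together in the long four-hole rack, without dropping any: first move the egg from the three-hole rack and the egg from the two-hole rack into its two free holes. Then stack the emptied racks the right way up in the steel tray: first the three-hole rack, centred in the tray and lying along the tray's long side; on it the two-hole rack, centred and lying the same way; and last, on top in the middle and square with it, the one-hole rack.

Things in the scene. Friction and masses are not known exactly. Their poses are not given: they have to be found in the camera images.
- rack_four: dark wooden egg rack: a board 56 mm wide (along x), 14 mm thick, on two 14 mm high feet under its ends (28 mm tall in all), 214 mm long, with four round holes 36 mm across in a row, centred at y = -81, -27, +27, +81 mm. It is fixed to the worktop. At the start eggs stand at y = -81 and +27 mm; the other two holes are free. Origin: centre of its underside; z up, y along its length. 
- rack_three: dark wooden egg rack: a board 56 mm wide (along x), 14 mm thick, on two 14 mm high feet under its ends (28 mm tall in all), 142 mm long, with three holes 36 mm across at y = -48, 0, +48 mm; loose, 0.15 kg. At the start one egg stands in the hole at +48 mm. Origin: centre of its underside; z up, y along its length. Empty, it is gripped across its 56 mm width at the middle.
- rack_two: dark wooden egg rack: a board 56 mm wide (along x), 14 mm thick, on two 14 mm high feet under its ends (28 mm tall in all), 94 mm long, with two holes 36 mm across at y = -24, +24 mm; loose, 0.10 kg. At the start one egg stands in the hole at +24 mm. Origin: centre of its underside; z up, y along its length. Empty, it is gripped across its 56 mm width at the middle.
- rack_one: dark wooden egg rack: a board 56 mm wide (along x), 14 mm thick, on two 14 mm high feet under its ends (28 mm tall in all), 50 mm long, with one hole 36 mm across at its centre; loose, 0.06 kg, empty. Origin: centre of its underside; z up, y along its length. Gripped across its 56 mm width.
- steel_tray: shallow rectangular metal baking tray, 201 x 161 mm (x along its long side), 15 mm high, fixed. Its flat inner floor, 164 mm along x by 124 mm along y, lies 4 mm above its underside. Origin: centre of its underside, z up.
- egg_a: brown hen's egg, rigid, 43 mm across, 54 mm tall, 55 g, upright in the three-hole rack. Origin: on its axis at its widest section, 25 mm above its lower end. Standing in a hole the origin is 42 mm above the rack's underside and 14 mm above the board; an egg set in roughly over a hole centres itself.
- egg_b: an egg like egg_a, in the two-hole rack
- egg_c: an egg like egg_a, standing in the four-hole rack at y = -81 mm; stays there
- egg_d: an egg like egg_a, standing in the four-hole rack at y = +27 mm; stays there
Mind the look-alikes: they are no part of the job. Leave any green look-alike of the rack_one alone. What is shaped like the rack_three but blue is not meant.

How it is judged:
By the outcome, as a careful person would: the job done as asked, in the order asked, and still so for the second after the job is handed in, with the robot touching nothing.
It also fails if it takes over 128 s, if anything falls off the work surface, if the arm or the gripper's body presses on something with over 40 N, if the wrist force passes 120 N, or if a joint passes its speed limit or range.

## Robot

A 6-joint arm with a two-finger parallel gripper is mounted at the origin on a cart in front of the work surface, level with it; the furniture and walls round the work are solid. World frame = base frame: x ahead of the robot, y to its left, z up, the work surface at z = 0. Lengths are in m, angles in degrees, forces in N, time in s.
With the tool pointing down it reaches from about 0.25 to 0.85 m from the base axis. Payload 12.5 kg.
Tool frame: the origin (TCP) lies between the finger pads; the fingertips stand 8 mm ahead of it and the grasp point (between the pads) lies 11 mm behind it; z points along the fingers, y is the line along which they close (so a half turn about z gives the same grasp; the last joint's range is limited). The gripper opens to 93 mm and grips with 3 to 60 N. Pads are 15 mm wide; open, the fingers measure 128 mm over their backs; the gripper's body (75 mm by 188 mm) begins 65 mm behind the grasp point.
Start: joints at [-4.847, 20.094, 94.641, -0, 65.266, -4.847], TCP at [0.55, 0, 0.227] pointing down, gripper open.
Joint ranges: [-157.81, 157.81], [-45, 120.19], [0.68, 151.7], [-89.99, 269.99], [4.06, 180], [-164.3, 164.3]. Speed limits (degrees/s): [127.2, 127.2, 159.86, 180, 180, 180].

## Interface

Orientations are given as [roll, pitch, yaw] about the fixed x, y, z axes, in that order (R = Rz(yaw) Ry(pitch) Rx(roll)).
In Python, from plant import bot gives the robot as it stands.
- The arm moves only by the shell command python3 -m creep 'ROWS' [OPENING]. ROWS is JSON, a list of rows, each an object of numbers: "tx", "ty", "tz": the shift along the world's x, y, z in m; "rx", "ry", "rz": the turn, a rotation vector about the world's x, y, z in rad. A call has 1 to 20 rows; each row shifts and turns the commanded pose from where the row before left it; what a row does not reach is not made up. A row lasts 1/8 s, in which the tool goes at most 62.5 mm and 10.7 degrees, less where a joint would pass 70% of its speed; a pose out of reach is approached as far as the arm can. A call is refused whole if a number of a shift passes 0.0625 or a number of a turn 0.188, either way. A call with a gripper value outside its range is refused whole. OPENING is the opening, from -1 (shut) to 1 (fully open), so that 0 is half open, set as the call begins (- or left out, the last holds). The fingers move at their own pace and stop on an object; the grip force is fixed at half the most. Time passes only in rows, so rows that do not move let the fingers close. It gives the time, the measured TCP pose, the force, the opening and the grip force at its end, in the units of the state.
- bot.state(): the state, without advancing time (a new reading comes with each control period).
- bot.get_image(name): name is "scene" or "side" or "wrist"; returns a dict with "image" (480x640x3 uint8, red, green, blue), "z_map" (480x640 float32, m along the optical axis (not along the pixel's ray), 0 where there is no reading), "fx", "fy", "cx", "cy" (pixels), "world_from_camera" (4x4, takes a point from camera to world coordinates). Camera axes: x right, y up, looking along -z (the intrinsics and any distortion apply to the point x, -y, -z); pixel columns grow to the right and rows downward; lengths in m; the calibration is good to about 2 mm. A picture is of the moment at which its call begins.
- bot.job_done(): hands the job in; it is judged then, once.
The state is a dict: "t": time; "q": joint angles; "qd": joint speeds; "joint_torque": joint torques, N m; "eef_pos": TCP position; "tool_rot": TCP orientation; "wrist_force": force on the tool from outside, world axes, zero at the start; "ft_torque": the same for the moment, N m; "gripper_width": finger opening in m; "gripper_force": force on a finger pad.
Only numpy, scipy, OpenCV 4.12 (cv2) and the standard library are available. Lean on these libraries where they do the work, as an engineer would, in place of code of your own. Each camera call takes 0.05 s, during which the arm holds its last target. There are 200 camera calls.

## Working session

There is one attempt and no reset: what is moved stays moved. The work goes in short steps, Python scripts to look and compute and a shell command to move; the robot and the scene stay as the last step left them, time stands still between calls to the robot, and variables do not carry over. Pictures are saved under pics/ and viewed, at most 14 in all, crops included, and the job is handed in when it is done.

```bash
mkdir -p pics; ls
python3 - <<'E'
from plant import bot
import cv2,numpy as np
for n in("scene","side"):
    d=bot.get_image(n); cv2.imwrite(f"pics/{n}0.png",d["image"][:,:,::-1]); np.savez(f"{n}0.npz",**d)
    print(n,d["fx"],d["cx"],d["cy"],[k for k in d],np.round(d["world_from_camera"],3).tolist())
print(bot.state())
E
```

```text
pics
scene 486.9611680136047 316.3885890750741 243.33849134029612 ['image', 'z_map', 'fx', 'fy', 'cx', 'cy', 'world_from_camera'] [[0.899, 0.22, -0.378, 0.13], [-0.437, 0.479, -0.761, -0.752], [0.013, 0.85, 0.527, 0.637], [0.0, 0.0, 0.0, 1.0]]
side 438.95970781560163 316.6446593336593 237.9338144770287 ['image', 'z_map', 'fx', 'fy', 'cx', 'cy', 'world_from_camera'] [[-0.801, 0.257, -0.541, -0.045], [-0.599, -0.336, 0.727, 0.902], [0.005, 0.906, 0.423, 0.538], [0.0, 0.0, 0.0, 1.0]]
{'t': 0.1, 'q': array([-4.84758693e+00,  2.01223007e+01,  9.46723776e+01, -3.53548831e-04,
        6.52659301e+01, -4.84718965e+00]), 'qd': array([-0.07475747,  0.01125306, -0.18735037, -0.13082963,  0.03107894,
        0.00797927]), 'joint_torque': array([ 6.21537929e-04, -4.98029208e+01, -2.85706007e+01,  6.99262437e-02,
        2.38850416e-02, -7.56712393e-05]), 'eef_pos': array([5.49702245e-01, 4.58175340e-05, 2.26151228e-01]), 'tool_rot': array([-1.79939581e+02, -4.80150734e-03,  8.99997483e+01]), 'wrist_force': array([-0.34094653,  0.63158304, -0.22491263]), 'ft_torque': array([ 0.00889565,  0.04007661, -0.01999763]), 'gripper_force': 0.0, 'gripper_width': 0.09285116881184516}
```

View pics/scene0.png

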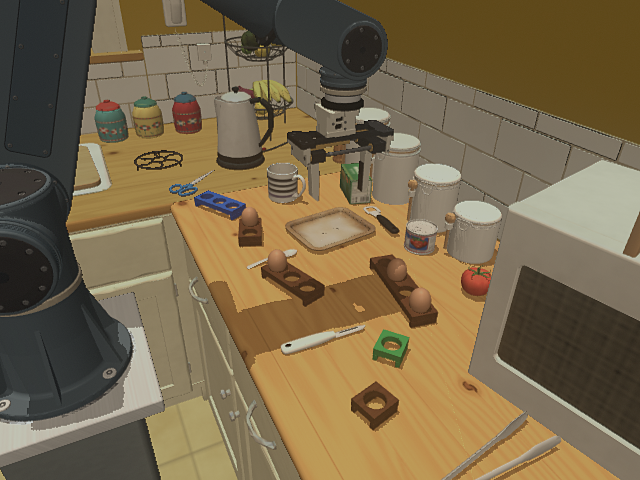

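View pics/side0.png

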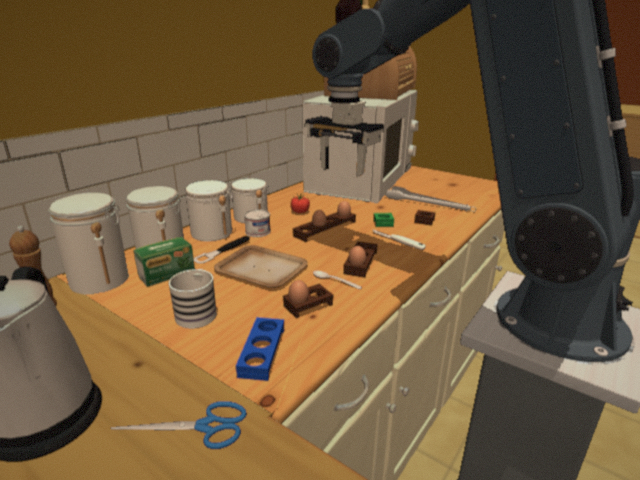

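The dark racks in the scene view are: four-hole (403,290), three-hole (292,280), two-hole (250,230) and one-hole (375,404). The look-alikes are the blue three-hole (220,205) and the green one-hole (391,347). Eggs are at (277,261) in the three-hole, (249,218) in the two-hole, and (397,270) and (420,299) in the four-hole. The tray is at (330,229).

```bash
cat > h.py <<'E'
import numpy as np,cv2
def cloud(d):
    z=d["z_map"]; v,u=np.mgrid[:480,:640]
    P=np.stack([(u-d["cx"])/d["fx"]*z,-(v-d["cy"])/d["fy"]*z,-z],-1)
    W=d["world_from_camera"]; P=P@W[:3,:3].T+W[:3,3]; P[z==0]=np.nan
    return P
def rect(P):
    (c,s,a)=cv2.minAreaRect((P[:,:2]*1000).astype(np.float32))
    if s[0]<s[1]: s=s[::-1]; a+=90
    return np.round(c,1),np.round(s,1),round((a+90)%180-90,1)  # a: heading of long side
def comps(d,mask,minn=40):
    n,l,st,c=cv2.connectedComponentsWithStats(mask.astype(np.uint8),connectivity=8)
    return [(l==i) for i in range(1,n) if st[i,4]>=minn]
E
python3 - <<'E'
from h import *
for n in("scene","side"):
    d=dict(np.load(f"{n}0.npz")); P=cloud(d); im=d["image"].astype(int)
    hsv=cv2.cvtColor(d["image"],cv2.COLOR_RGB2HSV)
    work=(P[...,0]>.2)&(P[...,0]<.9)&(abs(P[...,1])<.6)
    top=work&(abs(P[...,2]-.028)<.005)
    dark=(hsv[...,2]<125)
    print(n)
    for m in comps(d,top&dark,60):
        v,u=np.nonzero(m); print(" rack",int(u.mean()),int(v.mean()),m.sum(),rect(P[m]),np.nanmedian(P[m][:,2]).round(4),np.median(d["image"][m],0))
    for m in comps(d,work&(P[...,2]>.036)&(P[...,2]<.085)&(hsv[...,0]<20)&(hsv[...,1]>80),40):
        v,u=np.nonzero(m); q=P[m]; print(" egg?",int(u.mean()),int(v.mean()),m.sum(),rect(q),np.nanmax(q[:,2]).round(4))
    c=(330,229) if n=="scene" else (262,266)
    t=work&(P[...,2]>.001)&(P[...,2]<.019)&(hsv[...,1]<110)
    for m in comps(d,t,800):
        v,u=np.nonzero(m); print(" tray?",int(u.mean()),int(v.mean()),m.sum(),rect(P[m]),np.nanmedian(P[m][:,2]).round(4))
E
```

```text
scene
 rack 219 205 103 (array([404.3, 421.2]), array([151. ,  57.1]), -39.6) 0.0258 [53. 54. 79.]
 rack 249 229 303 (array([448.3, 265.7]), array([97.2, 55.8]), 70.0) 0.028 [97. 63. 40.]
 rack 418 243 67 (array([785.7,  25.1]), array([44.9, 11.3]), -42.8) 0.0281 [101.  52.  37.]
 rack 401 288 946 (array([659.3, -87.7]), array([217.5,  57.8]), 80.9) 0.0279 [79. 52. 32.]
 rack 293 279 758 (array([461.3,  30.8]), array([143.5,  60.5]), -71.8) 0.0278 [87. 56. 34.]
 rack 470 287 76 (array([ 788. , -159.2]), array([59.9, 23. ]), -67.5) 0.0272 [116.  53.  36.]
 rack 387 353 76 (array([ 524.5, -250.7]), array([55.2, 22.4]), -25.3) 0.0259 [64. 83. 41.]
 rack 374 400 711 (array([ 447. , -327.6]), array([57.7, 51. ]), 14.2) 0.028 [103.  67.  40.]
 egg? 280 179 44 (array([589.2, 412.9]), array([63.1, 20.2]), -34.3) 0.0754
 egg? 284 187 86 (array([604.6, 411.1]), array([80.2, 30.1]), -8.4) 0.0641
 egg? 409 205 55 (array([840.9, 144.9]), array([12.3,  7.5]), 44.9) 0.0848
 egg? 249 215 232 (array([453.8, 282.9]), array([40.4, 28.9]), -20.1) 0.0712
 egg? 419 237 64 (array([788.6,  27.7]), array([61
[... 1309 characters left out ...]
]), 60.9) 0.0674
 egg? 343 207 151 (array([ 640.9, -158.8]), array([40.4, 28.4]), 35.5) 0.0726
 egg? 318 216 171 (array([660.1, -54.2]), array([39.3, 29.4]), 27.8) 0.0724
 egg? 223 220 55 (array([845.9, 143.8]), array([27.1,  9.4]), -43.6) 0.0839
 egg? 356 254 252 (array([440.,  86.]), array([41.8, 28.2]), 36.0) 0.0723
 egg? 177 253 50 (array([772.7, 353.9]), array([21. ,  5.9]), 74.8) 0.0709
 egg? 158 260 166 (array([785.3, 399.1]), array([54.2,  8.4]), 72.5) 0.0676
 egg? 105 269 94 (array([841.6, 497.6]), array([21. ,  9.6]), -27.0) 0.085
 egg? 297 290 340 (array([452.1, 297.2]), array([42.1, 29. ]), 39.4) 0.0718
 tray? 265 267 1296 (array([634.8, 207.7]), array([162.2, 143.7]), 7.9) 0.003
```

```bash
python3 -m creep '[{"tx":-0.054,"ty":0.039,"rz":0.16},{"tx":-0.053,"ty":0.039,"rz":0.16},{},{},{}]' 1
python3 - <<'E'
from plant import bot
from h import *
for n in["wrist"]:
    d=bot.get_image(n); cv2.imwrite(f"pics/{n}1.png",d["image"][:,:,::-1]); np.savez(f"{n}1.npz",**d)
    print(n,d["fx"],np.round(d["world_from_camera"],3).tolist())
    P=cloud(d);hsv=cv2.cvtColor(d["image"],cv2.COLOR_RGB2HSV)
    for m in comps(d,(abs(P[...,2]-.028)<.006)&(hsv[...,2]<125),300): print("rack",rect(P[m]),m.sum(),np.nanmedian(P[m][:,2]))
    for m in comps(d,(P[...,2]>.038)&(P[...,2]<.085),300):
        v,u=np.nonzero(m);q=P[m];t=q[q[:,2]>q[:,2].max()-.004];print("egg",u.mean(),v.mean(),m.sum(),rect(q),q[:,2].max(),t.mean(0))
s=bot.state();print(s["eef_pos"],s["tool_rot"])
E
```

```text
wrist 428.2768441436333 [[1.0, -0.001, 0.0, 0.55], [0.0, 0.961, 0.277, 0.077], [-0.001, -0.277, 0.961, 0.384], [0.0, 0.0, 0.0, 1.0]]
rack (array([462.8,  31. ]), array([138.8,  55.6]), -71.4) 2591 0.028024100203931535
rack (array([663.7, -73.5]), array([186.,  57.]), 80.8) 4366 0.02817288740033086
egg 180.43183492999262 116.29403095062638 2714 (array([448.8,  77.9]), array([40.7, 40.4]), -48.2) 0.0721611091048705 [0.44743645 0.0779054  0.06941456]
egg 621.3567023693606 157.15319701395651 3081 (array([786.4,  48.8]), array([71.6, 29.7]), -87.0) 0.06035263818634867 [0.78229378 0.04692573 0.05752007]
egg 453.4390243902439 278.9727403156385 1394 (array([664.5, -53.3]), array([40.7, 28.6]), 0.2) 0.07120940114699775 [ 0.66710756 -0.05468664  0.06855456]
[5.49742114e-01 4.83054989e-05 2.26216409e-01] [-1.79947816e+02 -5.29355771e-03  8.99997932e+01]schema error: expected keys tx, ty, tz, rx, ry, rz
```

View pics/wrist1.png

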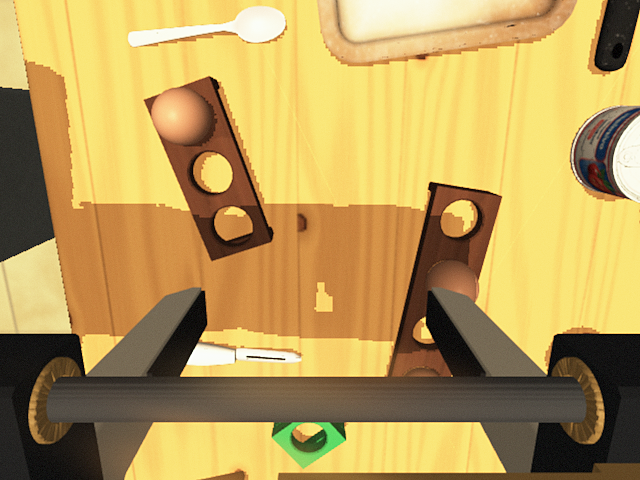

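The wrist view shows the dark three-hole rack, with its egg at (182,116), and the four-hole rack on the right. That matches the measured egg position of about (447,77.5) mm. All six keys have to be given in each row.

```bash
python3 -m creep '[{"tx":-0.052,"ty":0.039,"tz":0,"rx":0,"ry":0,"rz":0.16},{"tx":-0.051,"ty":0.0385,"tz":0,"rx":0,"ry":0,"rz":0.16},{"tx":0,"ty":0,"tz":-0.04,"rx":0,"ry":0,"rz":0},{"tx":0,"ty":0,"tz":0,"rx":0,"ry":0,"rz":0},{"tx":0,"ty":0,"tz":0,"rx":0,"ry":0,"rz":0}]' 1
```

```text
t: 0.78
eef_pos: [0.4509, 0.0749, 0.1875]
tool_rot: [180.0, 0.0, 108.3]
wrist_force: [-0.1, 0.5, 0.1]
gripper_width: 0.0929
gripper_force: 0.0
```

```bash
python3 -m creep '[{"tx":-0.004,"ty":0.0026,"tz":-0.04,"rx":0,"ry":0,"rz":0},{"tx":0,"ty":0,"tz":-0.04,"rx":0,"ry":0,"rz":0},{"tx":0,"ty":0,"tz":-0.04,"rx":0,"ry":0,"rz":0},{"tx":0,"ty":0,"tz":-0.0285,"rx":0,"ry":0,"rz":0},{"tx":0,"ty":0,"tz":0,"rx":0,"ry":0,"rz":0},{"tx":0,"ty":0,"tz":0,"rx":0,"ry":0,"rz":0}]' 1; python3 -m creep '[{"tx":0,"ty":0,"tz":0,"rx":0,"ry":0,"rz":0},{"tx":0,"ty":0,"tz":0,"rx":0,"ry":0,"rz":0},{"tx":0,"ty":0,"tz":0,"rx":0,"ry":0,"rz":0},{"tx":0,"ty":0,"tz":0,"rx":0,"ry":0,"rz":0},{"tx":0,"ty":0,"tz":0,"rx":0,"ry":0,"rz":0},{"tx":0,"ty":0,"tz":0,"rx":0,"ry":0,"rz":0}]' -1
```

```text
t: 1.52
eef_pos: [0.4473, 0.0777, 0.0395]
tool_rot: [179.9, 0.0, 108.3]
wrist_force: [-0.0, -0.0, -0.2]
gripper_width: 0.0929
gripper_force: 0.0
t: 2.28
eef_pos: [0.4462, 0.0778, 0.0381]
tool_rot: [180.0, 0.0, 108.3]
wrist_force: [0.8, -0.2, 0.3]
gripper_width: 0.0421
gripper_force: 30.0
```

```bash
python3 -m creep '[{"tx":0,"ty":0,"tz":0.02,"rx":0,"ry":0,"rz":0},{"tx":0,"ty":0,"tz":0.045,"rx":0,"ry":0,"rz":0},{"tx":0,"ty":0,"tz":0.045,"rx":0,"ry":0,"rz":0},{"tx":0.036,"ty":-0.014,"tz":0,"rx":0,"ry":0,"rz":-0.08},{"tx":0.038,"ty":-0.0142,"tz":0,"rx":0,"ry":0,"rz":-0.08},{"tx":0.038,"ty":-0.0142,"tz":0,"rx":0,"ry":0,"rz":-0.08},{"tx":0.038,"ty":-0.0142,"tz":0,"rx":0,"ry":0,"rz":-0.08},{"tx":0.038,"ty":-0.0142,"tz":0,"rx":0,"ry":0,"rz":-0.08},{"tx":0.038,"ty":-0.0142,"tz":0,"rx":0,"ry":0,"rz":-0.08},{"tx":0,"ty":0,"tz":0,"rx":0,"ry":0,"rz":0},{"tx":0,"ty":0,"tz":0,"rx":0,"ry":0,"rz":0},{"tx":0,"ty":0,"tz":0,"rx":0,"ry":0,"rz":0}]' -1
python3 - <<'E'
from plant import bot
from h import *
d=bot.get_image("wrist"); cv2.imwrite("pics/w2.png",d["image"][:,:,::-1])
P=cloud(d);hsv=cv2.cvtColor(d["image"],cv2.COLOR_RGB2HSV)
for m in comps(d,(abs(P[...,2]-.028)<.006)&(hsv[...,2]<125),300): print("rack",rect(P[m]),m.sum(),np.nanmedian(P[m][:,2]))
E
```

```text
t: 3.78
eef_pos: [0.6714, -0.0068, 0.1482]
tool_rot: [-180.0, 0.0, 80.9]
wrist_force: [0.1, 0.0, -0.5]
gripper_width: 0.042
gripper_force: 30.0
rack (array([871.9,  97.2]), array([31.5,  3.5]), -44.0) 539 0.027620616344307902
rack (array([467.8,  16.7]), array([107.9,  57.4]), -71.7) 4617 0.027782886434461807
rack (array([859.2, -34.5]), array([53.8,  8.2]), -73.8) 656 0.028354253576232197
rack (array([673.9, -12.3]), array([62.6, 55.6]), 80.7) 3151 0.02810085141076285
```

View pics/w2.png

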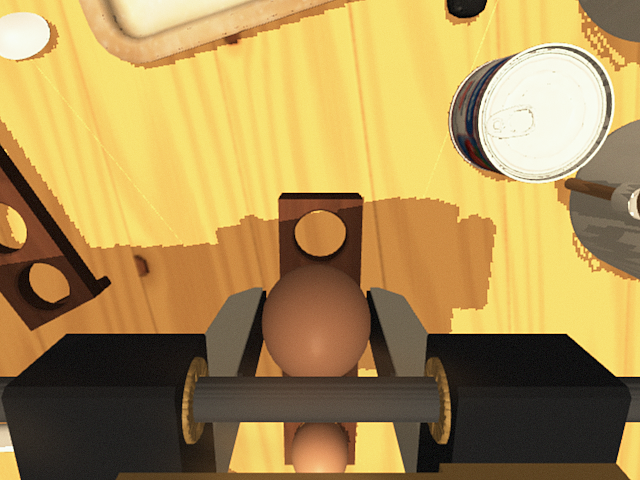

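The wrist view shows egg_a held at (318,320), in line with the rack. The free end hole is at (320,233), straight ahead of it and below. Measured hole position is about (0.6735,-0.007).

```bash
python3 -m creep '[{"tx":0.002,"ty":0,"tz":-0.045,"rx":0,"ry":0,"rz":0},{"tx":0,"ty":0,"tz":-0.04,"rx":0,"ry":0,"rz":0},{"tx":0,"ty":0,"tz":-0.016,"rx":0,"ry":0,"rz":0},{"tx":0,"ty":0,"tz":-0.004,"rx":0,"ry":0,"rz":0},{"tx":0,"ty":0,"tz":-0.0037,"rx":0,"ry":0,"rz":0},{"tx":0,"ty":0,"tz":0,"rx":0,"ry":0,"rz":0},{"tx":0,"ty":0,"tz":0,"rx":0,"ry":0,"rz":0}]' -1
```

```text
t: 4.7
eef_pos: [0.6745, -0.0073, 0.0403]
tool_rot: [179.9, -0.0, 80.8]
wrist_force: [-0.8, -0.3, -0.7]
gripper_width: 0.0421
gripper_force: 30.0
```

```bash
python3 -m creep '[{"tx":0,"ty":0,"tz":-0.0012,"rx":0,"ry":0,"rz":0},{"tx":0,"ty":0,"tz":0,"rx":0,"ry":0,"rz":0},{"tx":0,"ty":0,"tz":0,"rx":0,"ry":0,"rz":0}]' -1;python3 -m creep '[{"tx":0,"ty":0,"tz":0,"rx":0,"ry":0,"rz":0},{"tx":0,"ty":0,"tz":0,"rx":0,"ry":0,"rz":0},{"tx":0,"ty":0,"tz":0,"rx":0,"ry":0,"rz":0},{"tx":0,"ty":0,"tz":0,"rx":0,"ry":0,"rz":0},{"tx":0,"ty":0,"tz":0.02,"rx":0,"ry":0,"rz":0},{"tx":0,"ty":0,"tz":0.04,"rx":0,"ry":0,"rz":0},{"tx":0,"ty":0,"tz":0.05,"rx":0,"ry":0,"rz":0},{"tx":0,"ty":0,"tz":0.04,"rx":0,"ry":0,"rz":0}]' 1
```

```text
t: 5.08
eef_pos: [0.6742, -0.0073, 0.0384]
tool_rot: [180.0, 0.0, 80.8]
wrist_force: [-0.9, -1.3, 1.8]
gripper_width: 0.042
gripper_force: 30.0
t: 6.08
eef_pos: [0.6745, -0.0072, 0.192]
tool_rot: [179.8, -0.0, 80.8]
wrist_force: [0.1, 0.4, -0.7]
gripper_width: 0.0932
gripper_force: 0.0
```

```bash
python3 -m creep '[{"tx":-0.032,"ty":0.036,"tz":0.005,"rx":0,"ry":0,"rz":-0.0325},{"tx":-0.032,"ty":0.036,"tz":0,"rx":0,"ry":0,"rz":-0.0325},{"tx":-0.032,"ty":0.036,"tz":0,"rx":0,"ry":0,"rz":-0.0325},{"tx":-0.032,"ty":0.036,"tz":0,"rx":0,"ry":0,"rz":-0.0325},{"tx":-0.032,"ty":0.036,"tz":0,"rx":0,"ry":0,"rz":-0.0325},{"tx":-0.031,"ty":0.037,"tz":0,"rx":0,"ry":0,"rz":-0.0325},{"tx":0,"ty":0,"tz":0,"rx":0,"ry":0,"rz":0},{"tx":0,"ty":0,"tz":0,"rx":0,"ry":0,"rz":0},{"tx":0,"ty":0,"tz":0,"rx":0,"ry":0,"rz":0}]' 1
python3 - <<'E'
from plant import bot
from h import *
d=bot.get_image("wrist"); cv2.imwrite("pics/w3.png",d["image"][:,:,::-1]);np.savez("w3.npz",**d)
P=cloud(d);hsv=cv2.cvtColor(d["image"],cv2.COLOR_RGB2HSV)
for m in comps(d,(abs(P[...,2]-.028)<.006)&(hsv[...,2]<125),300):
    v,u=np.nonzero(m);print("rack",u.mean(),v.mean(),rect(P[m]),m.sum(),np.nanmedian(P[m][:,2]))
for m in comps(d,(P[...,2]>.038)&(P[...,2]<.085),300):
    v,u=np.nonzero(m);q=P[m];print("egg",u.mean(),v.mean(),m.sum(),rect(q),q[:,2].max())
E
```

```text
t: 7.2
eef_pos: [0.4838, 0.2091, 0.1936]
tool_rot: [180.0, -0.0, 69.6]
wrist_force: [0.7, 0.5, -0.0]
gripper_width: 0.0931
gripper_force: 0.0
rack 252.07238472979674 179.8542389687655 (array([451. , 269.1]), array([92.7, 55.1]), 69.8) 2017 0.028034601427813333
rack 330.74461292897047 359.43575418994413 (array([447.8,  76.3]), array([55.3, 51.8]), 18.5) 1253 0.028056001593337043
rack 384.09382839939786 443.3376818866031 (array([472.6,   1.6]), array([76.6, 55.5]), -71.5) 1993 0.0282097842348476
egg 239.29155927835052 130.1971649484536 3104 (array([459.3, 291.8]), array([41.5, 41.2]), 69.8) 0.07196032912625422
```

View pics/w3.png

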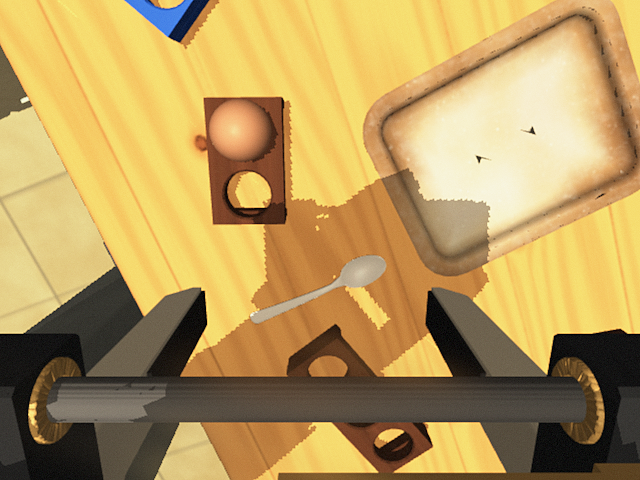

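The view shows the two-hole rack with egg_b at (240,130) and the tray at (505,125). Next I grasp egg_b at about (0.4585,0.2913).

```bash
python3 -m creep '[{"tx":-0.0128,"ty":0.041,"tz":0,"rx":0,"ry":0,"rz":0},{"tx":-0.0125,"ty":0.0412,"tz":0,"rx":0,"ry":0,"rz":0},{"tx":0,"ty":0,"tz":0,"rx":0,"ry":0,"rz":0},{"tx":0,"ty":0,"tz":-0.045,"rx":0,"ry":0,"rz":0},{"tx":0,"ty":0,"tz":-0.045,"rx":0,"ry":0,"rz":0},{"tx":0,"ty":0,"tz":-0.045,"rx":0,"ry":0,"rz":0},{"tx":0,"ty":0,"tz":-0.02,"rx":0,"ry":0,"rz":0},{"tx":0,"ty":0,"tz":0,"rx":0,"ry":0,"rz":0},{"tx":0,"ty":0,"tz":0,"rx":0,"ry":0,"rz":0}]' 1; python3 -m creep '[{"tx":0,"ty":0,"tz":0,"rx":0,"ry":0,"rz":0},{"tx":0,"ty":0,"tz":0,"rx":0,"ry":0,"rz":0},{"tx":0,"ty":0,"tz":0,"rx":0,"ry":0,"rz":0},{"tx":0,"ty":0,"tz":0,"rx":0,"ry":0,"rz":0},{"tx":0,"ty":0,"tz":0,"rx":0,"ry":0,"rz":0},{"tx":0,"ty":0,"tz":0,"rx":0,"ry":0,"rz":0}]' -1
python3 - <<'E'
from h import *
d=dict(np.load("w3.npz"));P=cloud(d);u,v=505,125
for lo,hi in((.0015,.0055),(.012,.018),(.0015,.018)):
    for m in comps(d,(P[...,2]>lo)&(P[...,2]<hi),1500):
        print(lo,hi,m.sum(),rect(P[m]),np.nonzero(m)[1].mean(),np.nonzero(m)[0].mean())
d=dict(np.load("wrist1.npz"))
for f in("scene0","side0"):
    d=dict(np.load(f+".npz"));P=cloud(d)
    for m in comps(d,(P[...,2]>.011)&(P[...,2]<.018)&(abs(P[...,0]-.636)<.14)&(abs(P[...,1]-.206)<.12),100): print(f,m.sum(),rect(P[m]))
E
```

```text
t: 8.38
eef_pos: [0.4587, 0.2917, 0.0392]
tool_rot: [179.9, -0.0, 69.6]
wrist_force: [-0.1, -0.5, 0.4]
gripper_width: 0.093
gripper_force: 0.0
t: 9.12
eef_pos: [0.4578, 0.292, 0.0382]
tool_rot: [180.0, -0.0, 69.7]
wrist_force: [0.2, -0.2, 0.4]
gripper_width: 0.0421
gripper_force: 30.0
0.0015 0.0055 21379 (array([646.1, 209.1]), array([170.1, 129.8]), 7.9) 511.1223162916881 138.96066233219514
0.012 0.018 13785 (array([646. , 209.1]), array([201.8, 161.5]), 7.8) 505.6749365252086 130.88182807399346
0.0015 0.018 39825 (array([649.7, 205.9]), array([210.8, 170.2]), 7.6) 512.8170244821092 135.75570621468927
0.0015 0.018 1910 (array([460.6, 147.8]), array([129.3,  29.3]), -0.2) 329.80471204188484 285.8732984293194
scene0 773 (array([645. , 207.4]), array([205.3, 164.8]), 7.0)
side0 829 (array([644.5, 208.4]), array([203., 164.]), 8.5)
```

```bash
python3 -m creep '[{"tx":0,"ty":0,"tz":0.02,"rx":0,"ry":0,"rz":0},{"tx":0,"ty":0,"tz":0.045,"rx":0,"ry":0,"rz":0},{"tx":0,"ty":0,"tz":0.045,"rx":0,"ry":0,"rz":0},{"tx":0.018,"ty":-0.0365,"tz":0,"rx":0,"ry":0,"rz":0.018},{"tx":0.018,"ty":-0.037,"tz":0,"rx":0,"ry":0,"rz":0.018},{"tx":0.018,"ty":-0.037,"tz":0,"rx":0,"ry":0,"rz":0.018},{"tx":0.018,"ty":-0.037,"tz":0,"rx":0,"ry":0,"rz":0.018},{"tx":0.018,"ty":-0.037,"tz":0,"rx":0,"ry":0,"rz":0.018},{"tx":0.018,"ty":-0.037,"tz":0,"rx":0,"ry":0,"rz":0.018},{"tx":0.018,"ty":-0.037,"tz":0,"rx":0,"ry":0,"rz":0.018},{"tx":0.018,"ty":-0.037,"tz":0,"rx":0,"ry":0,"rz":0.018},{"tx":0.018,"ty":-0.037,"tz":0,"rx":0,"ry":0,"rz":0.017},{"tx":0.018,"ty":-0.037,"tz":0,"rx":0,"ry":0,"rz":0.017},{"tx":0.018,"ty":-0.036,"tz":0,"rx":0,"ry":0,"rz":0.017},{"tx":0,"ty":0,"tz":0,"rx":0,"ry":0,"rz":0},{"tx":0,"ty":0,"tz":0,"rx":0,"ry":0,"rz":0},{"tx":0,"ty":0,"tz":0,"rx":0,"ry":0,"rz":0}]' -1
python3 - <<'E'
from plant import bot
from h import *
d=bot.get_image("side"); cv2.imwrite("pics/s4.png",d["image"][100:320,200:520,::-1].repeat(2,0).repeat(2,1))
E
```

```text
t: 11.25
eef_pos: [0.6555, -0.1125, 0.1482]
tool_rot: [-180.0, -0.0, 80.9]
wrist_force: [-0.1, 0.5, -0.2]
gripper_width: 0.0419
gripper_force: 30.0
```

View pics/s4.png

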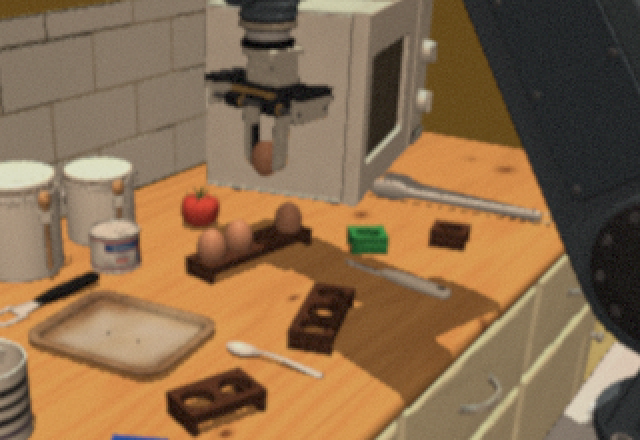

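The side view shows egg_a seated in the four-hole rack (210,245 in the crop). Egg_b is held at (265,157), over the free gap, and both small racks are empty.

```bash
python3 -m creep '[{"tx":0.0013,"ty":-0.0012,"tz":-0.045,"rx":0,"ry":0,"rz":0},{"tx":0,"ty":0,"tz":-0.04,"rx":0,"ry":0,"rz":0},{"tx":0,"ty":0,"tz":-0.014,"rx":0,"ry":0,"rz":0},{"tx":0,"ty":0,"tz":-0.006,"rx":0,"ry":0,"rz":0},{"tx":0,"ty":0,"tz":-0.005,"rx":0,"ry":0,"rz":0},{"tx":0,"ty":0,"tz":0,"rx":0,"ry":0,"rz":0},{"tx":0,"ty":0,"tz":0,"rx":0,"ry":0,"rz":0},{"tx":0,"ty":0,"tz":0,"rx":0,"ry":0,"rz":0}]' -1
```

```text
t: 12.3
eef_pos: [0.6574, -0.1147, 0.0388]
tool_rot: [180.0, -0.0, 80.8]
wrist_force: [-1.0, 2.5, 2.6]
gripper_width: 0.0418
gripper_force: 30.0
```

```bash
python3 -m creep '[{"tx":0,"ty":0,"tz":0,"rx":0,"ry":0,"rz":0},{"tx":0,"ty":0,"tz":0,"rx":0,"ry":0,"rz":0},{"tx":0,"ty":0,"tz":0,"rx":0,"ry":0,"rz":0},{"tx":0,"ty":0,"tz":0,"rx":0,"ry":0,"rz":0},{"tx":0,"ty":0,"tz":0.02,"rx":0,"ry":0,"rz":0},{"tx":0,"ty":0,"tz":0.04,"rx":0,"ry":0,"rz":0},{"tx":0,"ty":0,"tz":0.04,"rx":0,"ry":0,"rz":0},{"tx":-0.039,"ty":0.02,"tz":0.02,"rx":0,"ry":0,"rz":0.08},{"tx":-0.039,"ty":0.02,"tz":0,"rx":0,"ry":0,"rz":0.08},{"tx":-0.039,"ty":0.02,"tz":0,"rx":0,"ry":0,"rz":0.08},{"tx":-0.039,"ty":0.02,"tz":0,"rx":0,"ry":0,"rz":0.08},{"tx":-0.039,"ty":0.02,"tz":0,"rx":0,"ry":0,"rz":0.08},{"tx":0,"ty":0,"tz":0,"rx":0,"ry":0,"rz":0.08},{"tx":0,"ty":0,"tz":0,"rx":0,"ry":0,"rz":0},{"tx":0,"ty":0,"tz":0,"rx":0,"ry":0,"rz":0}]' 1
python3 - <<'E'
from plant import bot
from h import *
d=bot.get_image("wrist")
P=cloud(d);hsv=cv2.cvtColor(d["image"],cv2.COLOR_RGB2HSV)
for m in comps(d,(abs(P[...,2]-.028)<.006)&(hsv[...,2]<125),300):
    v,u=np.nonzero(m);print("rack",u.mean(),v.mean(),rect(P[m]),m.sum(),np.nanmedian(P[m][:,2]))
d=bot.get_image("scene"); cv2.imwrite("pics/s5.png",d["image"][170:430,160:500,::-1].repeat(2,0).repeat(2,1))
E
```

```text
t: 14.18
eef_pos: [0.4626, -0.0149, 0.1588]
tool_rot: [179.9, 0.0, 108.2]
wrist_force: [-0.1, 1.1, -0.4]
gripper_width: 0.0929
gripper_force: 0.0
rack 297.3457943925234 79.01557632398755 (array([420.9,  72.6]), array([42.9, 10.8]), -84.7) 321 0.028182138947391577
rack 334.1862840466926 195.58706225680933 (array([462.2,  31. ]), array([138.3,  55.4]), -71.0) 4112 0.02798330419158601
rack 549.2739726027397 304.54642313546424 (array([645.1, -15.1]), array([76.4,  3. ]), 80.9) 657 0.025638476148904632
rack 445.6375321336761 447.866323907455 (array([ 623.2, -156.8]), array([62.2,  5.2]), 82.4) 389 0.026078439786777763
```

View pics/s5.png

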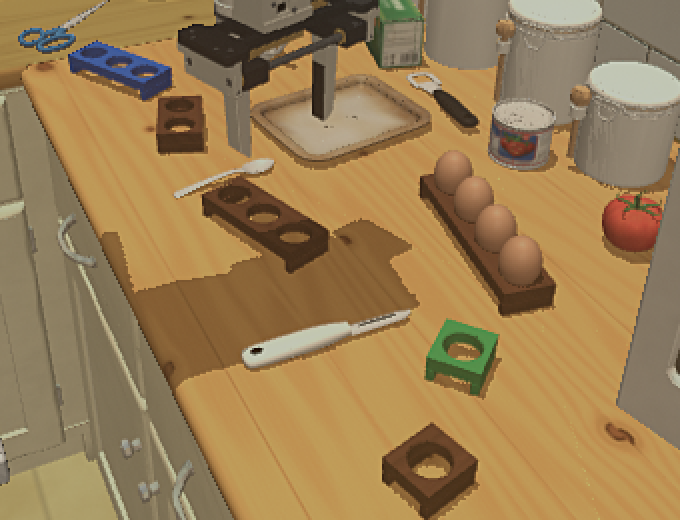

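All four eggs stand in the long rack ((453,172) to (520,260) in the crop). The three-hole rack at (265,215) is empty. I grip it at its middle, (0.462,0.031).

```bash
python3 -m creep '[{"tx":-0.0006,"ty":0.0459,"tz":0,"rx":0,"ry":0,"rz":0},{"tx":0,"ty":0,"tz":-0.02,"rx":0,"ry":0,"rz":0},{"tx":0,"ty":0,"tz":-0.04,"rx":0,"ry":0,"rz":0},{"tx":0,"ty":0,"tz":-0.04,"rx":0,"ry":0,"rz":0},{"tx":0,"ty":0,"tz":-0.03,"rx":0,"ry":0,"rz":0},{"tx":0,"ty":0,"tz":-0.014,"rx":0,"ry":0,"rz":0},{"tx":0,"ty":0,"tz":0,"rx":0,"ry":0,"rz":0},{"tx":0,"ty":0,"tz":0,"rx":0,"ry":0,"rz":0}]' 1; python3 -m creep '[{"tx":0,"ty":0,"tz":0,"rx":0,"ry":0,"rz":0},{"tx":0,"ty":0,"tz":0,"rx":0,"ry":0,"rz":0},{"tx":0,"ty":0,"tz":0,"rx":0,"ry":0,"rz":0},{"tx":0,"ty":0,"tz":0,"rx":0,"ry":0,"rz":0},{"tx":0,"ty":0,"tz":0,"rx":0,"ry":0,"rz":0},{"tx":0,"ty":0,"tz":0,"rx":0,"ry":0,"rz":0}]' -1
```

```text
t: 15.28
eef_pos: [0.4622, 0.0311, 0.0151]
tool_rot: [179.9, 0.0, 108.3]
wrist_force: [-1.3, -0.2, 0.0]
gripper_width: 0.093
gripper_force: 0.0
t: 16.02
eef_pos: [0.4615, 0.0312, 0.0143]
tool_rot: [180.0, 0.0, 108.3]
wrist_force: [-0.2, 0.8, 2.7]
gripper_width: 0.056
gripper_force: 30.0
```

```bash
python3 -m creep '[{"tx":0,"ty":0,"tz":0.02,"rx":0,"ry":0,"rz":0},{"tx":0,"ty":0,"tz":0.04,"rx":0,"ry":0,"rz":0},{"tx":0,"ty":0,"tz":0.04,"rx":0,"ry":0,"rz":0},{"tx":0.0184,"ty":0.0178,"tz":0,"rx":0,"ry":0,"rz":0.1388},{"tx":0.0184,"ty":0.0178,"tz":0,"rx":0,"ry":0,"rz":0.1388},{"tx":0.0184,"ty":0.0178,"tz":0,"rx":0,"ry":0,"rz":0.1388},{"tx":0.0184,"ty":0.0178,"tz":0,"rx":0,"ry":0,"rz":0.1388},{"tx":0.0184,"ty":0.0178,"tz":0,"rx":0,"ry":0,"rz":0.1388},{"tx":0.0184,"ty":0.0178,"tz":0,"rx":0,"ry":0,"rz":0.1388},{"tx":0.0184,"ty":0.0178,"tz":0,"rx":0,"ry":0,"rz":0.1388},{"tx":0.0184,"ty":0.0178,"tz":0,"rx":0,"ry":0,"rz":0.1388},{"tx":0.0184,"ty":0.0178,"tz":0,"rx":0,"ry":0,"rz":0.1388},{"tx":0.0184,"ty":0.0178,"tz":0,"rx":0,"ry":0,"rz":0.1388},{"tx":0,"ty":0,"tz":0,"rx":0,"ry":0,"rz":0},{"tx":0,"ty":0,"tz":0,"rx":0,"ry":0,"rz":0},{"tx":0,"ty":0,"tz":0,"rx":0,"ry":0,"rz":0}]' -1
python3 - <<'E'
from plant import bot
from h import *
d=bot.get_image("wrist"); np.savez("w6.npz",**d); cv2.imwrite("pics/w6.png",d["image"][:,:,::-1])
P=cloud(d)
for m in comps(d,(P[...,2]>.012)&(P[...,2]<.018),500): print("rim",m.sum(),rect(P[m]))
for m in comps(d,(abs(P[...,2]-.128)<.006),300): print("rack",m.sum(),rect(P[m]))
E
```

```text
t: 18.02
eef_pos: [0.645, 0.2086, 0.1142]
tool_rot: [-180.0, -0.0, -172.2]
wrist_force: [0.5, -0.1, -2.0]
gripper_width: 0.0558
gripper_force: 30.0
rim 15449 (array([621.3, 205.9]), array([161.7, 150.3]), -82.3)
rim 540 (array([678.7,  18.3]), array([57. ,  9.5]), -1.0)
rim 549 (array([793. , 166.5]), array([25.1, 20.2]), -89.5)
rack 26199 (array([619.8, 205.5]), array([92. , 85.3]), 7.7)
rack 4143 (array([698.2, 216.1]), array([56.4, 27.1]), -82.9)
```

View pics/w6.png

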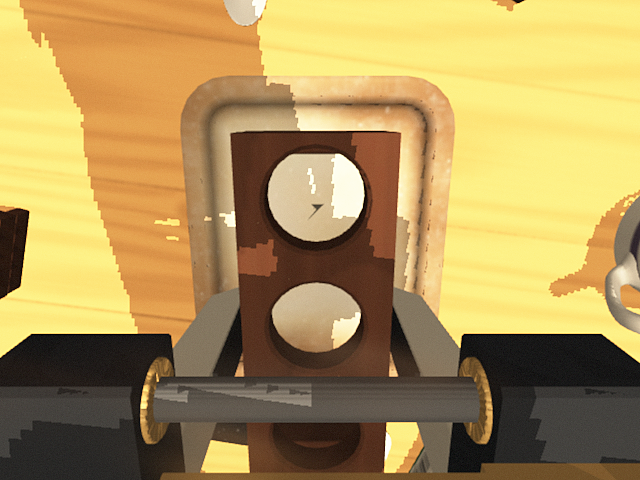

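Run:
```python
from h import *
d=dict(np.load("w6.npz"));P=cloud(d).reshape(-1,3);a=np.radians(7.8)
e=np.array([np.cos(a),np.sin(a)]);n=np.array([-e[1],e[0]])
Q=P[:,:2]*1000-[645,208.6]; s=Q@e; t=Q@n
m=(abs(P[:,2]-.128)<.004)&(abs(t)<40)
print("rack s range",np.percentile(s[m],[.1,.5,99.5,99.9])); k=m&(s<-45); print("t range",np.percentile(t[k],[.3,1,99,99.7]))
u,v=np.meshgrid(range(640),range(480))
```

```text
rack s range [-71.3407148  -71.27952802  65.42004568  66.1457144 ]
t range [-27.88663725 -27.67972957  27.65979009  27.88717071]
```

The view shows the held rack square over the tray: near end at (315,131), tray rim end at (317,90). The rack is centred on the tool to within 0.3 mm.

```bash
python3 -m creep '[{"tx":0.001,"ty":0.0005,"tz":-0.04,"rx":0,"ry":0,"rz":0},{"tx":0,"ty":0,"tz":-0.03,"rx":0,"ry":0,"rz":0},{"tx":0,"ty":0,"tz":-0.015,"rx":0,"ry":0,"rz":0},{"tx":0,"ty":0,"tz":-0.006,"rx":0,"ry":0,"rz":0},{"tx":0,"ty":0,"tz":-0.003,"rx":0,"ry":0,"rz":0},{"tx":0,"ty":0,"tz":-0.002,"rx":0,"ry":0,"rz":0},{"tx":0,"ty":0,"tz":0,"rx":0,"ry":0,"rz":0},{"tx":0,"ty":0,"tz":0,"rx":0,"ry":0,"rz":0}]' -1
```

```text
t: 19.08
eef_pos: [0.6467, 0.2097, 0.0186]
tool_rot: [180.0, 0.0, -172.1]
wrist_force: [0.5, 0.3, -1.3]
gripper_width: 0.056
gripper_force: 30.0
```

```bash
python3 -m creep '[{"tx":0,"ty":0,"tz":-0.0008,"rx":0,"ry":0,"rz":0},{"tx":0,"ty":0,"tz":0,"rx":0,"ry":0,"rz":0}]' -1; python3 -m creep '[{"tx":0,"ty":0,"tz":0,"rx":0,"ry":0,"rz":0},{"tx":0,"ty":0,"tz":0,"rx":0,"ry":0,"rz":0},{"tx":0,"ty":0,"tz":0,"rx":0,"ry":0,"rz":0},{"tx":0,"ty":0,"tz":0,"rx":0,"ry":0,"rz":0},{"tx":0,"ty":0,"tz":0.01,"rx":0,"ry":0,"rz":0},{"tx":0,"ty":0,"tz":0.03,"rx":0,"ry":0,"rz":0},{"tx":0,"ty":0,"tz":0.045,"rx":0,"ry":0,"rz":0}]' 0.45; python3 -m creep '[{"tx":-0.0246,"ty":0.0074,"tz":0.02,"rx":0,"ry":0,"rz":0.1352},{"tx":-0.0246,"ty":0.0074,"tz":0.02,"rx":0,"ry":0,"rz":0.1352},{"tx":-0.0246,"ty":0.0074,"tz":0.02,"rx":0,"ry":0,"rz":0.1352},{"tx":-0.0246,"ty":0.0074,"tz":0,"rx":0,"ry":0,"rz":0.1352},{"tx":-0.0246,"ty":0.0074,"tz":0,"rx":0,"ry":0,"rz":0.1352},{"tx":-0.0246,"ty":0.0074,"tz":0,"rx":0,"ry":0,"rz":0.1352},{"tx":-0.0246,"ty":0.0074,"tz":0,"rx":0,"ry":0,"rz":0.1352},{"tx":-0.0246,"ty":0.0074,"tz":0,"rx":0,"ry":0,"rz":0.1352},{"tx":0,"ty":0,"tz":0,"rx":0,"ry":0,"rz":0},{"tx":0,"ty":0,"tz":0,"rx":0,"ry":0,"rz":0},{"tx":0,"ty":0,"tz":0,"rx":0,"ry":0,"rz":0}]' 1
python3 - <<'E'
from plant import bot
from h import *
d=bot.get_image("wrist")
P=cloud(d);hsv=cv2.cvtColor(d["image"],cv2.COLOR_RGB2HSV)
for m in comps(d,(abs(P[...,2]-.028)<.006)&(hsv[...,2]<125),300):
    v,u=np.nonzero(m);print("rack",u.mean(),v.mean(),rect(P[m]),m.sum(),np.nanmedian(P[m][:,2]))
d=bot.get_image("scene"); cv2.imwrite("pics/s7.png",d["image"][150:350,170:450,::-1].repeat(2,0).repeat(2,1))
P=cloud(d);hsv=cv2.cvtColor(d["image"],cv2.COLOR_RGB2HSV)
for m in comps(d,(abs(P[...,2]-.030)<.006)&(hsv[...,2]<125),200):
    v,u=np.nonzero(m);print("scene",u.mean(),v.mean(),rect(P[m]),m.sum(),np.nanmedian(P[m][:,2]))
E
```

```text
t: 19.32
eef_pos: [0.6467, 0.2098, 0.0183]
tool_rot: [180.0, 0.0, -172.1]
wrist_force: [-3.1, -1.2, 5.8]
gripper_width: 0.0553
gripper_force: 30.0
t: 20.2
eef_pos: [0.6459, 0.2095, 0.103]
tool_rot: [-180.0, -0.1, -172.1]
wrist_force: [0.5, 0.3, -0.0]
gripper_width: 0.0671
gripper_force: 0.0
t: 21.58
eef_pos: [0.4505, 0.2687, 0.1626]
tool_rot: [-180.0, 0.0, -110.3]
wrist_force: [0.3, -0.7, 0.6]
gripper_width: 0.0929
gripper_force: 0.0
rack 60.75920514319112 227.44087278394701 (array([630.3, 207.6]), array([110.9,  55.6]), 8.1) 5133 0.03178801820458843
rack 316.837899543379 216.9912480974125 (array([450.3, 269.5]), array([93.8, 55.6]), 70.1) 5256 0.028001456398200397
scene 329.3818770226537 221.73300970873785 (array([644.1, 208.2]), array([145.6,  63. ]), 8.6) 618 0.031327540118351704
scene 249.24074074074073 227.87962962962962 (array([448. , 267.8]), array([98.3, 55.6]), 71.1) 324 0.02801405574693483
scene 401.13679890560877 292.3337893296854 (array([656.3, -88.3]), array([216.6,  57.9]), 82.7) 731 0.028071031732871732
scene 82.90557939914163 371.5 (array([ 42.8, -75.1]), array([118.2,  27.1]), 30.6) 466 0.0299118440483091
scene 25.454237288135594 386.78983050847455 (array([-44.6, -68.3]), array([80.7, 11.1]), -31.0) 295 0.02980940753855721
scene 374.53550295857985 400.4437869822485 (array([ 446.9, -327.6]), array([57.3, 50.8]), 14.3) 676 0.028003007368926414
```

View pics/s7.png

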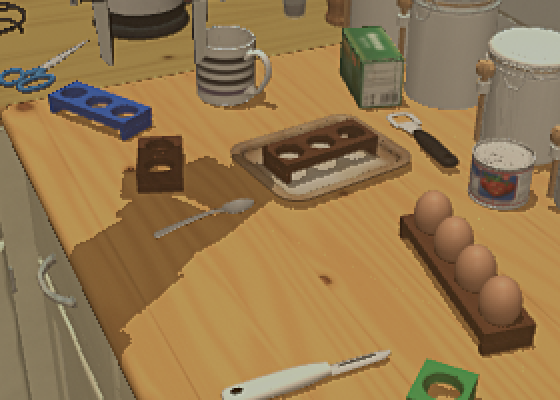

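The scene view shows the three-hole rack lying along the tray, centred (320,150 in the crop). The two-hole rack at (160,165) is below the gripper.

```bash
python3 -m creep '[{"tx":0,"ty":0.0006,"tz":-0.045,"rx":0,"ry":0,"rz":0.004},{"tx":0,"ty":0,"tz":-0.045,"rx":0,"ry":0,"rz":0},{"tx":0,"ty":0,"tz":-0.04,"rx":0,"ry":0,"rz":0},{"tx":0,"ty":0,"tz":-0.018,"rx":0,"ry":0,"rz":0},{"tx":0,"ty":0,"tz":0,"rx":0,"ry":0,"rz":0},{"tx":0,"ty":0,"tz":0,"rx":0,"ry":0,"rz":0}]' 1; python3 -m creep '[{"tx":0,"ty":0,"tz":0,"rx":0,"ry":0,"rz":0},{"tx":0,"ty":0,"tz":0,"rx":0,"ry":0,"rz":0},{"tx":0,"ty":0,"tz":0,"rx":0,"ry":0,"rz":0},{"tx":0,"ty":0,"tz":0,"rx":0,"ry":0,"rz":0},{"tx":0,"ty":0,"tz":0,"rx":0,"ry":0,"rz":0},{"tx":0,"ty":0,"tz":0,"rx":0,"ry":0,"rz":0}]' -1
```

```text
t: 22.42
eef_pos: [0.4506, 0.2699, 0.0157]
tool_rot: [-179.9, 0.1, -109.9]
wrist_force: [1.2, -0.8, -0.4]
gripper_width: 0.0929
gripper_force: 0.0
t: 23.18
eef_pos: [0.4497, 0.2695, 0.0145]
tool_rot: [180.0, -0.0, -109.9]
wrist_force: [-0.1, -0.8, 2.4]
gripper_width: 0.0556
gripper_force: 30.0
```

```bash
python3 -m creep '[{"tx":0,"ty":0,"tz":0.02,"rx":0,"ry":0,"rz":0},{"tx":0,"ty":0,"tz":0.04,"rx":0,"ry":0,"rz":0},{"tx":0,"ty":0,"tz":0.05,"rx":0,"ry":0,"rz":0},{"tx":0.0246,"ty":-0.0075,"tz":0.01,"rx":0,"ry":0,"rz":-0.1355},{"tx":0.0246,"ty":-0.0075,"tz":0.01,"rx":0,"ry":0,"rz":-0.1355},{"tx":0.0246,"ty":-0.0075,"tz":0,"rx":0,"ry":0,"rz":-0.1355},{"tx":0.0246,"ty":-0.0075,"tz":0,"rx":0,"ry":0,"rz":-0.1355},{"tx":0.0246,"ty":-0.0075,"tz":0,"rx":0,"ry":0,"rz":-0.1355},{"tx":0.0246,"ty":-0.0075,"tz":0,"rx":0,"ry":0,"rz":-0.1355},{"tx":0.0246,"ty":-0.0075,"tz":0,"rx":0,"ry":0,"rz":-0.1355},{"tx":0.0246,"ty":-0.0075,"tz":0,"rx":0,"ry":0,"rz":-0.1355},{"tx":0,"ty":0,"tz":0,"rx":0,"ry":0,"rz":0},{"tx":0,"ty":0,"tz":0,"rx":0,"ry":0,"rz":0},{"tx":0,"ty":0,"tz":0,"rx":0,"ry":0,"rz":0}]' -1
cat > m.py <<'E'
from plant import bot
from h import *
import sys
# zones: held top z, lower rack top z; reports extents along/across heading 7.9 relative to the TCP
d=bot.get_image("wrist"); s0=bot.state(); c=s0["eef_pos"][:2]*1000; a=np.radians(7.9)
P=cloud(d).reshape(-1,3);e=np.array([np.cos(a),np.sin(a)]);n=np.array([-e[1],e[0]])
Q=P[:,:2]*1000-c; s=Q@e;t=Q@n;print("tcp",c,s0["tool_rot"][2])
hsv=cv2.cvtColor(d["image"],cv2.COLOR_RGB2HSV)[...,2].ravel()
for z in map(float,sys.argv[1:]):
    m=(abs(P[:,2]-z)<.004)&(abs(t)<40)&(abs(s)<90)&(hsv<150)
    k=m&(s<np.percentile(s[m],.5)+15); x=s[k];y=t[k]
    lo=[np.percentile(x[(y>b)&(y<b+6)],2) for b in(-22,16)]
    print(z,m.sum(),"end s",np.percentile(s[m],.5),"skew deg",np.degrees(np.arctan2(lo[0]-lo[1],38)),"t",np.percentile(y,[1,99]))
E
python3 m.py .148 .032
```

```text
t: 24.92
eef_pos: [0.6458, 0.2099, 0.1445]
tool_rot: [180.0, -0.0, -171.9]
wrist_force: [0.7, 0.6, -0.9]
gripper_width: 0.0558
gripper_force: 30.0
tcp [645.92222966 209.83935433] -171.95455457692017
0.148 1936 end s -46.838973577601706 skew deg 0.2444010239421027 t [-27.26422283  27.22333557]
0.032 5928 end s -70.3224295429658 skew deg 0.21358108839687817 t [-27.66324521  27.05371845]
```

```bash
python3 -m creep '[{"tx":0.0005,"ty":0,"tz":-0.04,"rx":0,"ry":0,"rz":0},{"tx":0,"ty":0,"tz":-0.03,"rx":0,"ry":0,"rz":0},{"tx":0,"ty":0,"tz":-0.016,"rx":0,"ry":0,"rz":0},{"tx":0,"ty":0,"tz":-0.006,"rx":0,"ry":0,"rz":0},{"tx":0,"ty":0,"tz":-0.004,"rx":0,"ry":0,"rz":0},{"tx":0,"ty":0,"tz":-0.0025,"rx":0,"ry":0,"rz":0},{"tx":0,"ty":0,"tz":0,"rx":0,"ry":0,"rz":0},{"tx":0,"ty":0,"tz":0,"rx":0,"ry":0,"rz":0}]' -1
```

```text
t: 25.98
eef_pos: [0.6473, 0.2096, 0.0465]
tool_rot: [180.0, 0.1, -172.0]
wrist_force: [0.1, 0.2, 3.2]
gripper_width: 0.0555
gripper_force: 30.0
```

```bash
python3 -m creep '[{"tx":0,"ty":0,"tz":0,"rx":0,"ry":0,"rz":0},{"tx":0,"ty":0,"tz":0,"rx":0,"ry":0,"rz":0},{"tx":0,"ty":0,"tz":0,"rx":0,"ry":0,"rz":0},{"tx":0,"ty":0,"tz":0,"rx":0,"ry":0,"rz":0},{"tx":0,"ty":0,"tz":0.01,"rx":0,"ry":0,"rz":0},{"tx":0,"ty":0,"tz":0.03,"rx":0,"ry":0,"rz":0},{"tx":0,"ty":0,"tz":0.045,"rx":0,"ry":0,"rz":0},{"tx":0,"ty":0,"tz":0.045,"rx":0,"ry":0,"rz":0},{"tx":0,"ty":0,"tz":0,"rx":0,"ry":0,"rz":0}]' 0.45; python3 m.py .06 .032; python3 -m creep '[{"tx":-0.0143,"ty":-0.0383,"tz":0.015,"rx":0,"ry":0,"rz":-0.1045},{"tx":-0.0143,"ty":-0.0383,"tz":0.01,"rx":0,"ry":0,"rz":-0.1045},{"tx":-0.0143,"ty":-0.0383,"tz":0,"rx":0,"ry":0,"rz":-0.1045},{"tx":-0.0143,"ty":-0.0383,"tz":0,"rx":0,"ry":0,"rz":-0.1045},{"tx":-0.0143,"ty":-0.0383,"tz":0,"rx":0,"ry":0,"rz":-0.1045},{"tx":-0.0143,"ty":-0.0383,"tz":0,"rx":0,"ry":0,"rz":-0.1045},{"tx":-0.0143,"ty":-0.0383,"tz":0,"rx":0,"ry":0,"rz":-0.1045},{"tx":-0.0143,"ty":-0.0383,"tz":0,"rx":0,"ry":0,"rz":-0.1045},{"tx":-0.0143,"ty":-0.0383,"tz":0,"rx":0,"ry":0,"rz":-0.1045},{"tx":-0.0143,"ty":-0.0383,"tz":0,"rx":0,"ry":0,"rz":-0.1045},{"tx":-0.0143,"ty":-0.0383,"tz":0,"rx":0,"ry":0,"rz":-0.1045},{"tx":-0.0143,"ty":-0.0383,"tz":0,"rx":0,"ry":0,"rz":-0.1045},{"tx":-0.0143,"ty":-0.0383,"tz":0,"rx":0,"ry":0,"rz":-0.1045},{"tx":-0.0143,"ty":-0.0383,"tz":0,"rx":0,"ry":0,"rz":-0.1045},{"tx":0,"ty":0,"tz":0,"rx":0,"ry":0,"rz":0},{"tx":0,"ty":0,"tz":0,"rx":0,"ry":0,"rz":0},{"tx":0,"ty":0,"tz":0,"rx":0,"ry":0,"rz":0}]' 1
python3 - <<'E'
from plant import bot
from h import *
d=bot.get_image("wrist");cv2.imwrite("pics/w8.png",d["image"][:,:,::-1])
P=cloud(d);hsv=cv2.cvtColor(d["image"],cv2.COLOR_RGB2HSV)
for m in comps(d,(abs(P[...,2]-.028)<.006)&(hsv[...,2]<125),300):
    v,u=np.nonzero(m);print("rack",u.mean(),v.mean(),rect(P[m]),m.sum(),np.nanmedian(P[m][:,2]))
E
```

```text
t: 27.1
eef_pos: [0.6487, 0.21, 0.1807]
tool_rot: [180.0, 0.4, -172.0]
wrist_force: [0.3, 0.7, -0.0]
gripper_width: 0.0672
gripper_force: 0.0
tcp [647.61972889 209.66879234] -172.04313845154007
0.06 6921 end s -46.54030013586384 skew deg 0.2389519952659477 t [-27.45435364  26.95286328]
0.032 4387 end s -71.78220611495131 skew deg 0.08051472685098368 t [-27.33652491  27.3700721 ]
t: 29.28
eef_pos: [0.4471, -0.3257, 0.2007]
tool_rot: [-180.0, -0.0, 104.2]
wrist_force: [1.0, -0.5, 0.0]
gripper_width: 0.0932
gripper_force: 0.0
rack 614.6012738853503 73.55031847133758 (array([ 629.3, -167. ]), array([88.5, 42.6]), -63.3) 1570 0.027595094431087458
rack 317.03573956121727 219.3492569002123 (array([ 448.9, -326.5]), array([55.5, 49.9]), 14.4) 2826 0.028153786614739607
```

View pics/w8.png

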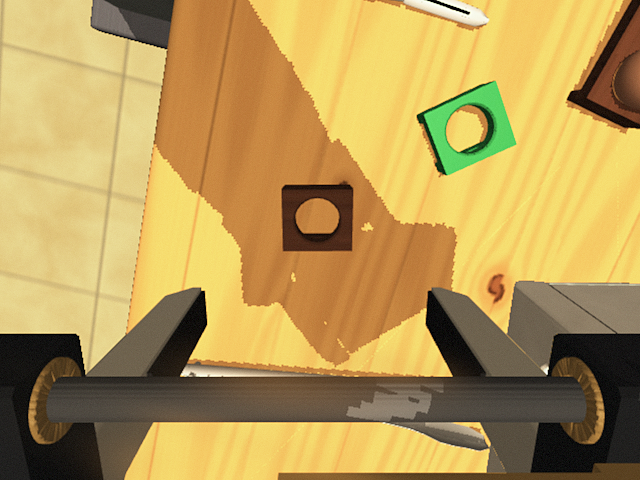

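The view shows the dark one-hole rack at (317,218) below the gripper, the green look-alike at (467,128), and the corner of the microwave at lower right. I check the clearance to the microwave first.

Run:
```python
from h import *
for f in("scene0","side0"):
    P=cloud(dict(np.load(f+".npz"))).reshape(-1,3)
    m=(P[:,2]>.06)&(P[:,0]>.3)&(P[:,0]<.9)&(P[:,1]<-.2)&(P[:,1]>-.6)&(P[:,2]<.4)
    a=np.radians(14.3);Q=P[m]-[.449,-.3265,0];s=Q[:,0]*np.cos(a)+Q[:,1]*np.sin(a);t=-Q[:,0]*np.sin(a)+Q[:,1]*np.cos(a)
    k=abs(t)<.06;print(f,m.sum(),k.sum() and s[k].min(),np.hypot(s,t).min(), P[m][np.hypot(s,t).argmin()])
```

```text
scene0 35522 0.16183736436854676 0.17228704420915542 [ 0.62041784 -0.34378436  0.06272986]
side0 6542 0.161192900756946 0.16970704111301982 [ 0.61857106 -0.33329224  0.14246626]
```

```bash
python3 -m creep '[{"tx":0.0012,"ty":-0.0007,"tz":-0.045,"rx":0,"ry":0,"rz":0},{"tx":0,"ty":0,"tz":-0.045,"rx":0,"ry":0,"rz":0},{"tx":0,"ty":0,"tz":-0.045,"rx":0,"ry":0,"rz":0},{"tx":0,"ty":0,"tz":-0.035,"rx":0,"ry":0,"rz":0},{"tx":0,"ty":0,"tz":-0.016,"rx":0,"ry":0,"rz":0},{"tx":0,"ty":0,"tz":0,"rx":0,"ry":0,"rz":0},{"tx":0,"ty":0,"tz":0,"rx":0,"ry":0,"rz":0}]' 1; python3 -m creep '[{"tx":0,"ty":0,"tz":0,"rx":0,"ry":0,"rz":0},{"tx":0,"ty":0,"tz":0,"rx":0,"ry":0,"rz":0},{"tx":0,"ty":0,"tz":0,"rx":0,"ry":0,"rz":0},{"tx":0,"ty":0,"tz":0,"rx":0,"ry":0,"rz":0},{"tx":0,"ty":0,"tz":0,"rx":0,"ry":0,"rz":0},{"tx":0,"ty":0,"tz":0,"rx":0,"ry":0,"rz":0}]' -1
```

```text
t: 30.2
eef_pos: [0.4487, -0.3278, 0.0163]
tool_rot: [179.9, 0.1, 104.1]
wrist_force: [0.6, -0.8, 1.2]
gripper_width: 0.0931
gripper_force: 0.0
t: 30.95
eef_pos: [0.4481, -0.3275, 0.015]
tool_rot: [180.0, 0.0, 104.1]
wrist_force: [-0.4, 1.0, 1.9]
gripper_width: 0.0556
gripper_force: 30.0
```

```bash
python3 -m creep '[{"tx":0,"ty":0,"tz":0.02,"rx":0,"ry":0,"rz":0},{"tx":0,"ty":0,"tz":0.045,"rx":0,"ry":0,"rz":0},{"tx":0,"ty":0,"tz":0.07,"rx":0,"ry":0,"rz":0}]' -1; python3 -m creep '[{"tx":0,"ty":0,"tz":0.045,"rx":0,"ry":0,"rz":0},{"tx":0,"ty":0,"tz":0.025,"rx":0,"ry":0,"rz":0},{"tx":0,"ty":0,"tz":0,"rx":0,"ry":0,"rz":0}]' -1
```

```text
t: 31.32
eef_pos: [0.4487, -0.328, 0.0863]
tool_rot: [179.9, 0.1, 104.1]
wrist_force: [0.6, 0.3, -0.7]
gripper_width: 0.0558
gripper_force: 30.0out of range: row 3 has 0.07, outside -0.0625 to 0.0625
```

```bash
python3 -m creep '[{"tx":0.0142,"ty":0.0384,"tz":0,"rx":0,"ry":0,"rz":0.1046},{"tx":0.0142,"ty":0.0384,"tz":0,"rx":0,"ry":0,"rz":0.1046},{"tx":0.0142,"ty":0.0384,"tz":0,"rx":0,"ry":0,"rz":0.1046},{"tx":0.0142,"ty":0.0384,"tz":0,"rx":0,"ry":0,"rz":0.1046},{"tx":0.0142,"ty":0.0384,"tz":0,"rx":0,"ry":0,"rz":0.1046},{"tx":0.0142,"ty":0.0384,"tz":0,"rx":0,"ry":0,"rz":0.1046},{"tx":0.0142,"ty":0.0384,"tz":0,"rx":0,"ry":0,"rz":0.1046},{"tx":0.0142,"ty":0.0384,"tz":0,"rx":0,"ry":0,"rz":0.1046},{"tx":0.0142,"ty":0.0384,"tz":0,"rx":0,"ry":0,"rz":0.1046},{"tx":0.0142,"ty":0.0384,"tz":0,"rx":0,"ry":0,"rz":0.1046},{"tx":0.0142,"ty":0.0384,"tz":0,"rx":0,"ry":0,"rz":0.1046},{"tx":0.0142,"ty":0.0384,"tz":0,"rx":0,"ry":0,"rz":0.1046},{"tx":0.0142,"ty":0.0384,"tz":0,"rx":0,"ry":0,"rz":0.1046},{"tx":0.0142,"ty":0.0384,"tz":0,"rx":0,"ry":0,"rz":0.1046},{"tx":0,"ty":0,"tz":0,"rx":0,"ry":0,"rz":0},{"tx":0,"ty":0,"tz":0,"rx":0,"ry":0,"rz":0},{"tx":0,"ty":0,"tz":0,"rx":0,"ry":0,"rz":0}]' -1; python3 -c "
from plant import bot;print(bot.state()['eef_pos'])"
```

```text
t: 33.45
eef_pos: [0.6464, 0.2091, 0.0843]
tool_rot: [-180.0, -0.1, -172.1]
wrist_force: [-0.3, -0.3, -0.4]
gripper_width: 0.0561
gripper_force: 30.0
[0.64643217 0.20914016 0.08433124]
```

The first lift call was refused (0.07 m is over the limit), so the carry ran lower than planned. The path stayed about 100 mm clear of the eggs, but I verify the scene before going on.

```bash
python3 m.py .0975 .060 .032
python3 - <<'E'
from plant import bot
from h import *
d=bot.get_image("scene"); cv2.imwrite("pics/s9.png",d["image"][150:350,170:450,::-1].repeat(2,0).repeat(2,1))
E
```

```text
tcp [646.5905     209.18252301] -172.05326412810754
0.0975 11698 end s -25.232241265041292 skew deg 0.3025792892588435 t [-27.36689229  27.60550995]
0.06 5564 end s -45.737299680114276 skew deg 0.1908443377006536 t [-27.11238682  27.72893879]
0.032 6193 end s -71.09767561164497 skew deg 0.6582661668261887 t [-26.93387146  27.90156387]
```

View pics/s9.png

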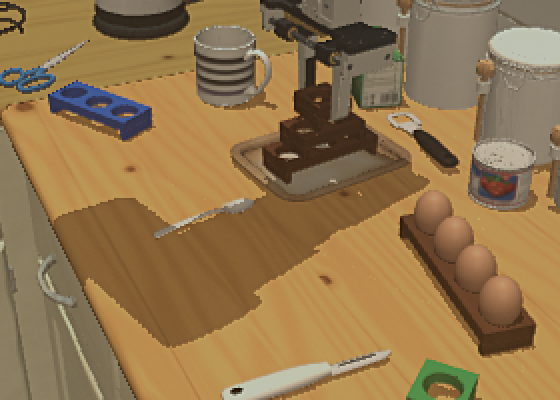

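Nothing was disturbed: the four eggs are seated, the two-rack stack is in the tray at (320,140), and rack one is held above it and square with it. I shift 1 mm and lower.

```bash
python3 -m creep '[{"tx":0.001,"ty":0.0003,"tz":-0.004,"rx":0,"ry":0,"rz":0},{"tx":0,"ty":0,"tz":-0.003,"rx":0,"ry":0,"rz":0},{"tx":0,"ty":0,"tz":-0.002,"rx":0,"ry":0,"rz":0},{"tx":0,"ty":0,"tz":-0.0008,"rx":0,"ry":0,"rz":0},{"tx":0,"ty":0,"tz":0,"rx":0,"ry":0,"rz":0},{"tx":0,"ty":0,"tz":0,"rx":0,"ry":0,"rz":0}]' -1
```

```text
t: 34.3
eef_pos: [0.6479, 0.2105, 0.0752]
tool_rot: [180.0, 0.0, -172.0]
wrist_force: [-1.3, 0.2, 0.6]
gripper_width: 0.0557
gripper_force: 30.0
```

```bash
python3 -m creep '[{"tx":0,"ty":0,"tz":-0.0003,"rx":0,"ry":0,"rz":0},{"tx":0,"ty":0,"tz":0,"rx":0,"ry":0,"rz":0}]' -1; python3 -m creep '[{"tx":0,"ty":0,"tz":0,"rx":0,"ry":0,"rz":0},{"tx":0,"ty":0,"tz":0,"rx":0,"ry":0,"rz":0},{"tx":0,"ty":0,"tz":0,"rx":0,"ry":0,"rz":0},{"tx":0,"ty":0,"tz":0,"rx":0,"ry":0,"rz":0},{"tx":0,"ty":0,"tz":0.01,"rx":0,"ry":0,"rz":0},{"tx":0,"ty":0,"tz":0.03,"rx":0,"ry":0,"rz":0},{"tx":0,"ty":0,"tz":0.045,"rx":0,"ry":0,"rz":0},{"tx":0,"ty":0,"tz":0.045,"rx":0,"ry":0,"rz":0},{"tx":0,"ty":0,"tz":0,"rx":0,"ry":0,"rz":0},{"tx":0,"ty":0,"tz":0,"rx":0,"ry":0,"rz":0}]' 0.45; python3 m.py .088 .060 .032
python3 - <<'E'
from plant import bot
from h import *
d=bot.get_image("wrist"); cv2.imwrite("pics/w10.png",d["image"][:,:,::-1])
E
```

```text
t: 34.55
eef_pos: [0.6479, 0.2105, 0.075]
tool_rot: [180.0, 0.0, -172.0]
wrist_force: [-0.9, 0.9, 0.8]
gripper_width: 0.0558
gripper_force: 30.0
t: 35.8
eef_pos: [0.6475, 0.2104, 0.2045]
tool_rot: [-180.0, -0.0, -172.0]
wrist_force: [-0.4, -0.5, -0.6]
gripper_width: 0.0677
gripper_force: 0.0
tcp [647.27142153 210.33727024] -171.9663309234109
0.088 4033 end s -24.176167540552726 skew deg 0.3175292591419984 t [-27.1925435   27.58381318]
0.06 3514 end s -46.311796489981 skew deg 0.20723886556965523 t [-28.0555551   26.13321446]
0.032 3452 end s -71.55751013188717 skew deg 0.1655747533112619 t [-27.80204543  26.33684918]
```

View pics/w10.png

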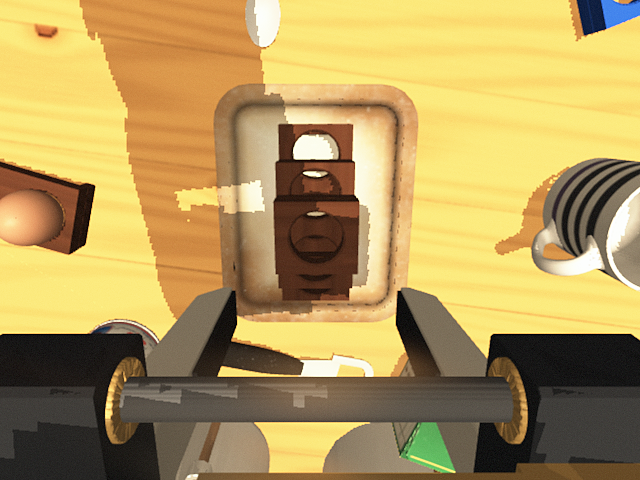

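The view shows all three racks stacked square and centred in the tray ((317,125) to (316,300)), within about 1 mm of each other. The gripper is clear, so I hand in.

```bash
python3 -c "
from plant import bot;print(bot.job_done())"
```

```text
the job is handed in; nothing more can be done
None
```

I handed the job in at about 36 s: all four eggs are in the four-hole rack, and the three-, two- and one-hole racks are stacked in that order in the tray, centred and square to within about 1 mm.

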